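Complete a vial rack and offer up its retaining plate for the hinge pin

ROBOT

A 7-joint arm with a two-finger parallel gripper is mounted at the origin on the work surface. World frame = base frame: x ahead of the robot, y to its left, z up, the work surface at z = 0. Lengths are in m, angles in rad, forces in N, time in s.
With the tool pointing down it reaches from about 0.425 to 0.8 m from the base axis. Payload 8.3 kg.
Tool frame: the origin (TCP) lies between the finger pads; the fingertips stand 14 mm ahead of it and the grasp point (between the pads) lies 5 mm behind it; z points along the fingers, y is the line along which they close (so a half turn about z gives the same grasp; the last joint's range is limited). The gripper opens to 85 mm and grips with 20 to 120 N. Pads are 22 mm wide; open, the fingers measure 114 mm over their backs; the gripper's body (76 mm by 85 mm) begins 54 mm behind the grasp point. The pads swing forward as they close: fully open they stand 13 mm farther back than shut.
Start: joints at [-1.351, 0.383, 0.016, 1.37, -0.006, 1.388, -0.046], TCP at [0.174, 0.6, 0.245] pointing down, gripper open.
Joint ranges: [-2.95, 2.95], [-0.25, 2.06], [-1.52, 1.56], [0.18, 2.33], [-1.44, 4.58], [0.02, 2.06], [-3.01, 3.01]. Speed limits (rad/s): [2.39, 2.39, 3.01, 3.01, 3.14, 3.14, 3.14].

INTERFACE

Orientations are given as a rotation vector (axis times angle).
In Python, from station import manip gives the robot as it stands.
- The arm moves only by the tool step_arm, never from a script. Its argument "deltas" is a list of rows, each an object with "jaw": the opening, from -1 (shut) to 1 (fully open); "linear": the shift along the tool's x, y, z in units of 40 mm (1.0 is 40 mm), a list of three; "rotation": the turn, a rotation vector about the tool's x, y, z in units of 6 degrees (1.0 is 6 degrees), a list of three. A call has 1 to 10 rows; each row is the pose to reach, as a shift and turn from the pose commanded when the call began, along the tool's axes at that moment; what a row does not reach only later rows make up. A row lasts 1/10 s, in which the tool goes at most 50 mm and 8.59 degrees, less where a joint would pass 70% of its speed; a pose out of reach is approached as far as the arm can. A call with a gripper value outside its range is refused whole. The fingers move at their own pace and stop on an object; "force" is the grip in N (left out, the last holds). Time passes only in rows, so rows that repeat a pose let the fingers close. It gives the time, the measured TCP pose, the force, the opening and the grip force at its end, in the units of the state.
- manip.observe(): the state, without advancing time (a new reading comes with each control period).
- manip.camera(name): name is "scene" or "top" or "wrist"; returns a dict with "image" (480x640x3 uint8, red, green, blue), "z_map" (480x640 float32, m along the optical axis (not along the pixel's ray), 0 where there is no reading), "fovy" (degrees; the focal length in pixels is half the picture's height over the tangent of half this angle, whatever the lens; pixels are square), "cx", "cy" (the principal point, pixels), "eye" and "attitude" of the camera in the world. Camera axes: x right, y down, z forward; pixel columns grow to the right and rows downward; lengths in m; the calibration is good to about 2 mm. A picture is of the moment at which its call begins.
- manip.sign_off(): hands the job in; it is judged then, once.
Trained networks look in a picture, given as the dict that the camera call returned (one of the last four; its "shot" number tells which), for a name from the list of things; names that differ only in an ending like _2 or _b are one class to them, and where a whole thing is asked for, a point or a joint stands for the part that bears it (a point fixed in the world has none). Each returns a list of dicts, best first, with "score" (0 to 1); they miss things now and then, are a little off and sometimes report something else, mostly with a low value. They report only what shows in the picture. A call takes as long as a camera call. They do not tell look-alikes from the thing itself.
- manip.search_frame(picture, label): "point" ([x, y, z] in m, in world coordinates, good to about 4 mm: the middle of the surface that is visible of it).
The state is a dict: "time": time; "qpos": joint angles; "joint_velocities": joint speeds; "effort": joint torques, N m; "eef_pos": TCP position; "tcp_rot": TCP orientation; "force": force on the tool from outside, world axes, zero at the start; "wrist_torque": the same for the moment, N m; "opening": opening from 0.0 (shut) to 1.0 (fully open); "gripper_force": force on a finger pad.
Only numpy, scipy, OpenCV 4.12 (cv2) and the standard library are available. Lean on these libraries where they do the work, as an engineer would, in place of code of your own. Each camera call takes 0.05 s, during which the arm holds its last target. There are 200 camera calls.

TASK

Put the spare vial into the one empty pocket of the vial rack, fully home, and let it go. Then take the steel retaining plate out of its stand and hold it upright over the rack's rail so that its knuckle sits in the cradle between the rail's two knuckles, with all three holes in one line, ready for a hinge pin. Finish while still holding the plate like that, without pressing hard, and leave the other vials and everything else on the bench where they are.

Things in the scene. Friction and masses are not known exactly. Their poses are not given: they have to be found in the camera images.
- rack: Fixed vial rack: grey block 90 (x) by 190 (y) by 35 mm (z), four round pockets in a row along y at x = -22 mm. On its +x side an open steel frame: 12 mm uprights at y = -88 and +88 mm and a 14 mm wide rail along y at x = +36 mm, top 84 mm above the bench, with the fixed knuckles and the cradle on it. Origin: centre of the underside, z up. Yaw within 0.35 rad of x pointing away from the robot.
- pocket0 (a point): Centre of the floor of a rack pocket, -60 mm along the rack's y. The pocket is 27 mm in diameter and 25 mm deep, its floor 10 mm above the bench, its chamfered mouth at 35 mm. Three of the four pockets hold a vial.
- pocket1 (a point): Centre of the floor of a rack pocket, -20 mm along the rack's y. The pocket is 27 mm in diameter and 25 mm deep, its floor 10 mm above the bench, its chamfered mouth at 35 mm. Three of the four pockets hold a vial.
- pocket2 (a point): Centre of the floor of a rack pocket, +20 mm along the rack's y. The pocket is 27 mm in diameter and 25 mm deep, its floor 10 mm above the bench, its chamfered mouth at 35 mm. Three of the four pockets hold a vial.
- pocket3 (a point): Centre of the floor of a rack pocket, +60 mm along the rack's y. The pocket is 27 mm in diameter and 25 mm deep, its floor 10 mm above the bench, its chamfered mouth at 35 mm. Three of the four pockets hold a vial.
- hinge_axis (a point): Middle of the rack's hinge axis, 98 mm above the bench, axes as the rack's, hinge along y. Fixed steel knuckles (18 mm outside, 8 mm bore) lie 21 to 43 mm either side of it along y. In the 42 mm gap an upward-open V cradle, 37 mm long, 45 degree faces, 22 mm wide at the top, carries an 18 mm knuckle exactly on the axis and centres one coming down a few mm off.
- vial0: Closed white vial with a grey screw cap, 24 mm in diameter over its whole length, 75 mm tall, about 35 g. Origin at the centre of its underside, z up along it. It stands in one of the rack's pockets from the start; which one varies.
- vial1: Closed white vial with a grey screw cap, 24 mm in diameter over its whole length, 75 mm tall, about 35 g. Origin at the centre of its underside, z up along it. It stands in one of the rack's pockets from the start; which one varies.
- vial2: Closed white vial with a grey screw cap, 24 mm in diameter over its whole length, 75 mm tall, about 35 g. Origin at the centre of its underside, z up along it. It stands in one of the rack's pockets from the start; which one varies.
- spare_vial: Closed white vial with a grey screw cap, 24 mm in diameter over its whole length, 75 mm tall, about 35 g. Origin at the centre of its underside, z up along it. The spare, the only such vial outside the rack, standing on the bench on one side of the rack (left or right varies).
- stand: Fixed grey plastic stand, 70 mm (x) by 170 mm (y), 75 mm tall, on the other side of the rack. It holds the plate upright by its side edges in 6 mm grooves, open at the top, 34 to 75 mm above the bench; lift the plate over 45 mm to free it. Origin at the centre of its underside, z up; the plate's plane is its y-z plane.
- plate: Steel retaining plate, about 220 g, upright in the stand, origin 21 mm above the bench. Origin: middle of its knuckle, on the axis; y along the axis, z up the plate, x normal to it. Knuckle at the bottom: 18 mm outside, 8 mm bore, 32 mm long; above it plate 4 mm thick, 150 mm wide, z = 13 to 91 mm, grip bar on top. Both faces alike: fits either way round. Let go in the cradle it would fall.
- plate_grip (a point): Middle of the plate's grip bar, 94 mm above the knuckle axis (z of the plate). The bar is 12 mm thick (x), 70 mm long (y) and 22 mm high, from z = 83 to 105 mm; to be gripped from above across its thickness.
- wide_jar: Bystander: white jar 48 mm in diameter, 55 mm tall, too wide for a pocket. Leave it.
- dropper: Bystander: amber bottle 32 mm in diameter, 85 mm tall. Leave it.
- petri: Bystander: clear flat dish 94 mm in diameter, 17 mm tall. Leave it.
- slide_box: Bystander: small carton 87 by 62 by 36 mm. Leave it.
- forceps: Bystander: steel forceps lying flat, 130 mm long, 8 mm high. Leave them.
- steel_cup: Bystander: steel weight 44 mm in diameter, 40 mm tall. Leave it.
Not all that is in view belongs to the job. Of the things that look like the plate, the middle-sized one is meant.

How it is judged:
On the way, in this order (a step that is already met when the one before it is completed fails the run):
1. the spare vial stands fully home in the empty pocket, let go ((distance between spare_vial and pocket0 below 0.005 m or distance between spare_vial and pocket1 below 0.005 m or distance between spare_vial and pocket2 below 0.005 m or distance between spare_vial and pocket3 below 0.005 m) and angle between spare_vial's own z axis and vertical below 0.12 rad and contact force between the fingers and spare_vial below 0.05 N), for 0.2 s.
2. the plate is held by the gripper, lifted clear of its stand (height (world z) of plate above 0.066 m and contact force between the fingers and plate above 1 N and contact force between plate and stand below 0.05 N), for 0.1 s.
At the end, for the whole second after the job is handed in: All four vials upright within 5 mm of a pocket floor's centre, the spare let go. Plate gripped (over 1 N), still, upright within 0.09 rad, its knuckle axis within 2.5 mm of the hinge axis across and in height, 6 mm along it, parallel within 0.06 rad, pressing on the rack under 20 N (all of step 1 and (distance between vial0 and pocket0 below 0.005 m or distance between vial0 and pocket1 below 0.005 m or distance between vial0 and pocket2 below 0.005 m or distance between vial0 and pocket3 below 0.005 m) and angle between each of vial0, vial1, vial2's own z axis and vertical below 0.12 rad and (distance between vial1 and pocket0 below 0.005 m or distance between vial1 and pocket1 below 0.005 m or distance between vial1 and pocket2 below 0.005 m or distance between vial1 and pocket3 below 0.005 m) and (distance between vial2 and pocket0 below 0.005 m or distance between vial2 and pocket1 below 0.005 m or distance between vial2 and pocket2 below 0.005 m or distance between vial2 and pocket3 below 0.005 m) and x of plate in the frame of hinge_axis between -0.0025 and 0.0025 m and y of plate in the frame of hinge_axis between -0.006 and 0.006 m and z of plate in the frame of hinge_axis between -0.0025 and 0.0025 m and angle between the y axis of plate and the y axis of rack, either way round below 0.06 rad and angle between plate's own z axis and vertical below 0.09 rad and contact force between the fingers and plate above 1 N and contact force between plate and rack below 20 N and linear speed of each of plate, spare_vial below 0.02 m/s); the arm keeps its last pose, push and grip.
It fails at once if a vial that was in the rack is pulled up or knocked over (distance of any of vial0, vial1, vial2 from where it was at the start of the episode above 0.015 m).
It fails at once if a bystander is pushed more than 30 mm (distance of any of wide_jar, dropper, petri, slide_box, forceps, steel_cup from where it was at the start of the episode above 0.03 m).
It also fails if it takes over 58 s, if anything falls off the work surface, if the arm or the gripper's body presses on something with over 40 N, if the wrist force passes 120 N, or if a joint passes its speed limit or range.

## Working session

There is one attempt and no reset: what is moved stays moved. The work goes in short steps, Python scripts to look and compute and a tool call to move; the robot and the scene stay as the last step left them, time stands still between calls to the robot, and variables do not carry over. Pictures are saved under pics/ and viewed, at most 10 in all, crops included, and the job is handed in when it is done.

Besides the shell and the picture viewer there is one more tool, called after ">>>" as name([rows], argument=value, ...), one row to a line, values as JSON. step_arm: Moves the arm, as the interface text tells. Its arguments: {"type":"object","properties":{"deltas":{"type":"array","items":{"type":"object","properties":{"jaw":{"type":"number"},"linear":{"type":"array","items":{"type":"number"}},"rotation":{"type":"array","items":{"type":"number"}}}}},"force":{"type":"number"}},"required":["deltas"]}

```bash
ls; mkdir -p pics; cat > h.py <<'E'
import numpy as np, cv2
from station import manip
from scipy.spatial.transform import Rotation as R
def att(c):
    a=np.array(c["attitude"],float)
    return a if a.shape==(3,3) else (R.from_rotvec(a).as_matrix() if a.size==3 else R.from_quat(a).as_matrix())
def cloud(c):
    z=c["z_map"]; f=240/np.tan(np.radians(c["fovy"])/2)
    v,u=np.mgrid[:480,:640]
    P=np.stack([(u-c["cx"])/f*z,(v-c["cy"])/f*z,z],-1)
    P=P@att(c).T+np.array(c["eye"]); P[z<=0]=np.nan
    return P
def save(c,n): cv2.imwrite("pics/"+n,c["image"][...,::-1])
def pix(c,p):
    f=240/np.tan(np.radians(c["fovy"])/2); q=(np.array(p)-c["eye"])@att(c)
    return (q[0]/q[2]*f+c["cx"], q[1]/q[2]*f+c["cy"])
def move(target,rot=None):
    s=manip.observe(); Rt=R.from_rotvec(s["tcp_rot"])
    d=Rt.inv().apply(np.array(target)-s["eef_pos"])/0.04
    print("lin",d.round(3))
    if rot is not None: print("rot",((Rt.inv()*rot).as_rotvec(degrees=True)/6).round(3))
E
python3 - <<'E'
from h import *
print(manip.observe())
for n in ["top","scene"]:
    c=manip.camera(n); save(c,n+"0.png"); np.savez(n+"0.npz",**c)
    print(n,c["fovy"],c["cx"],c["cy"],c["eye"],c["attitude"])
    for l in ["rack","spare_vial","stand","plate","plate_grip","wide_jar","dropper","petri","slide_box","forceps","steel_cup"]:
        print(l,[(np.round(d["point"],3).tolist(),round(d["score"],2),np.round(pix(c,d["point"])).tolist()) for d in manip.search_frame(c,l)])
E
```

```text
pics
{'time': 0.0, 'qpos': array([-1.35087805,  0.38425813,  0.01640036,  1.37116057, -0.00632305,
        1.38821163, -0.04654045]), 'joint_velocities': array([ 2.78656973e-04, -6.29469750e-05, -4.96192881e-04,  1.42053086e-03,
        6.90883619e-04,  2.98397336e-04,  4.05637380e-04]), 'effort': array([ 3.02974913e-04, -6.27591705e+01,  8.44870247e-01, -3.71830559e+01,
        1.68065296e-02,  1.43729994e-02, -2.85878491e-05]), 'eef_pos': array([0.17425258, 0.59971542, 0.2442637 ]), 'tcp_rot': array([-4.42742989e-01, -3.10997848e+00,  3.09742155e-03]), 'force': array([ 0.31947457, -0.37914334,  0.57765322]), 'wrist_torque': array([-0.00921805, -0.0019589 , -0.01874451]), 'gripper_force': 0.0, 'opening': 0.9987166137507754}
top 49.52274666138415 317.3071916817219 240.45805135434549 [ 0.37919311 -0.00875071  1.17341088] [-2.16329726  2.1835741  -0.11701924]
rack [([0.547, 0.024, 0.037], 0.64, [298.0, 217.0])]
spare_vial [([0.484, 0.302, 0.071], 0.47, [167.0, 244.0])]
stand [([0.447, -0.314, 0.004], 0.71, [449.0, 261.0])]
plate [([0.238, -0.233, 0.159], 0.92, [432.0, 366.0]), ([0.457,
[... 969 characters left out ...]
)]
stand [([0.474, -0.343, 0.004], 0.63, [188.0, 378.0])]
plate [([0.456, -0.329, 0.086], 0.85, [177.0, 346.0]), ([0.509, -0.201, 0.05], 0.81, [253.0, 319.0]), ([0.238, -0.248, 0.096], 0.81, [124.0, 248.0])]
plate_grip [([0.246, -0.251, 0.099], 0.98, [126.0, 250.0]), ([0.507, -0.199, 0.05], 0.8, [253.0, 317.0]), ([0.459, -0.33, 0.09], 0.64, [177.0, 346.0])]
wide_jar [([0.713, 0.244, 0.044], 0.57, [469.0, 220.0]), ([0.52, -0.004, 0.066], 0.35, [323.0, 246.0])]
dropper [([0.383, 0.118, 0.044], 0.72, [305.0, 185.0])]
petri [([0.715, -0.228, 0.019], 0.83, [337.0, 404.0])]
slide_box [([0.72, 0.04, 0.037], 0.84, [422.0, 290.0])]
forceps [([0.376, -0.086, 0.001], 0.57, [243.0, 256.0])]
steel_cup []
```

```bash
python3 - <<'E'
import cv2
a=cv2.imread('pics/top0.png')[100:420,120:520]
cv2.imwrite('pics/topc.png',cv2.resize(a,(750,600),interpolation=cv2.INTER_CUBIC))
E
```

```text
(no output)
```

View pics/topc.png

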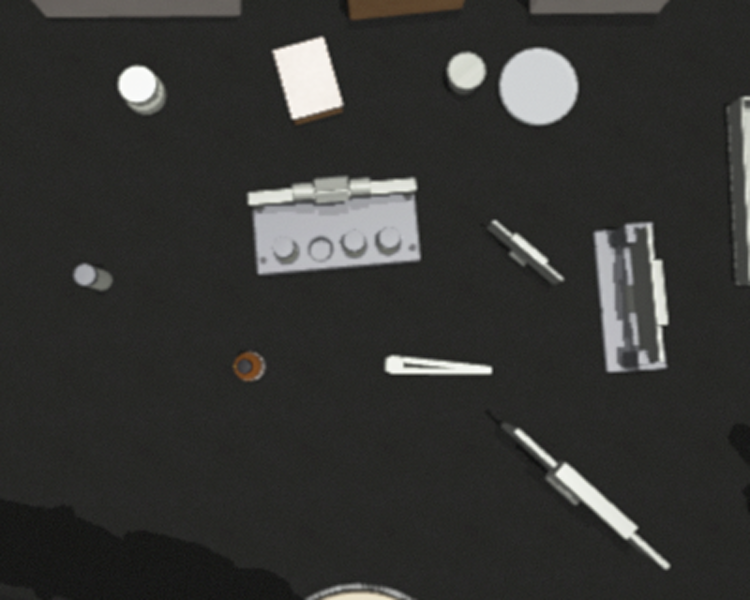

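View pics/scene0.png

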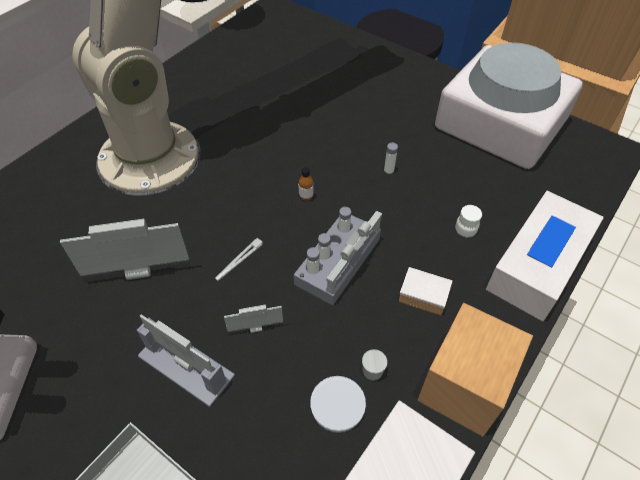

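Top view (crop pixels): the spare vial is at (90,275). The empty pocket is the second from the left, at (320,248), which makes it pocket2. There are three plate look-alikes: large (595,500), small (525,250) and middle-sized, standing in the stand (645,300). The one in the stand fits by size and place. I'll measure from the depth data now.

```bash
python3 - <<'E'
from h import *
cs=[dict(np.load(n+"0.npz")) for n in ["top","scene"]]
Ps=[cloud(c) for c in cs]
def sel(P,lo,hi):
    m=np.all((P>=lo)&(P<=hi),-1); return P[m]
for P,n in zip(Ps,["top","scene"]):
    print(n)
    b=sel(P,[.42,-.14,.03],[.66,.16,.041]); r=cv2.minAreaRect((b[:,:2]*1000).astype(np.float32)); print("block",len(b),r, np.median(b[:,2]))
    r=sel(P,[.5,-.14,.078],[.66,.16,.110])
    hi=r
    c=r[:,:2].mean(0); _,_,vt=np.linalg.svd(r[:,:2]-c); yv=vt[0]*np.sign(vt[0,1]); t=(r[:,:2]-c)@yv
    print("railreg",len(r),c,yv,"yaw",np.arctan2(-yv[0],yv[1]),"ext",t.min(),t.max(), "mid",c+yv*(t.min()+t.max())/2)
    s=sel(P,[.44,.26,.068],[.53,.34,.085]); print("spare",len(s),s.mean(0),np.median(s,0),s.min(0),s.max(0))
    s=sel(P,[.44,.26,.01],[.53,.34,.085]); print("sparebody",len(s),s.mean(0))
    # stand / grip bar
    g=sel(P,[.34,-.45,.105],[.58,-.26,.15]);
    if len(g)>5:
        c=g[:,:2].mean(0); _,_,vt=np.linalg.svd(g[:,:2]-c); yv=vt[0]*np.sign(vt[0,1]); t=(g[:,:2]-c)@yv
        print("bar",len(g),c,yv,"yaw",np.arctan2(-yv[0],yv[1]),t.min(),t.max(),"zmax",np.percentile(g[:,2],[50,95]),"mid",c+yv*(t.min()+t.max())/2, np.ptp((g[:,:2]-c)@vt[1]))
    st=sel(P,[.34,-.45,.07],[.58,-.22,.08]); print("posts",len(st)); 
    b=sel(P,[.34,-.45,.008],[.58,-.22,.08]); r=cv2.minAreaRect((b[:,:2]*1000).astype(np.float32)); print("stand",r,len(b))
# table-plane bias
    print("table",np.median(sel(P,[.4,.15,-.03],[.7,.24,.02])[:,2]), np.median(sel(P,[.4,-.2,-.03],[.48,-.12,.02])[:,2]))
E
```

```text
top
block 2441 ((531.347900390625, 22.201736450195312), (81.04972839355469, 189.91908264160156), 4.579470157623291) 0.03372584658682598
railreg 1046 [0.55583652 0.02180976] [-0.03040441  0.99953768] yaw 0.030409091772077314 ext -0.09133776183709891 0.09805167675161408 mid [0.55573446 0.02516516]
spare 103 [0.48035773 0.30460539 0.07371544] [0.48061452 0.30493236 0.07366757] [0.46990464 0.29239917 0.06835361] [0.49190449 0.31708253 0.0786709 ]
sparebody 183 [0.47919253 0.30126498 0.05851306]
bar 396 [ 0.45035571 -0.32671323] [0.99834565 0.0574975 ] yaw -1.5132670979187608 -0.07289588926016023 0.07519493518028303 zmax [0.12171096 0.12701354] mid [ 0.45150333 -0.32664714] 0.014174487485529394
posts 256
stand ((449.7643737792969, -317.3893127441406), (163.35986328125, 125.96674346923828), 33.619178771972656) 1163
table -0.0013447037864673383 -0.0013692521314223605
scene
block 1972 ((537.8789672851562, 22.979347229003906), (92.07352447509766, 194.6571807861328), 4.642055988311768) 0.034548201918330246
railreg 1184 [0.55895586 0.01671455] [-0.05804564  0.99831393] yaw 0.05807828842537329 ext -0.08724780879760603 0.10497777994702265 mid [0.55844128 0.02556459]
spare 81 [0.48364181 0.30469143 0.07344794] [0.4839658  0.30348127 0.07372827] [0.47077339 0.29432197 0.06800196] [0.49456337 0.31949734 0.07805263]
sparebody 276 [0.48580295 0.30044487 0.04951803]
bar 581 [ 0.4573993  -0.32856861] [0.99821861 0.05966241] yaw -1.5110984639082927 -0.07922635013239657 0.07075836149528003 zmax [0.12303509 0.12753656] mid [ 0.45317285 -0.32882122] 0.012962726018592772
posts 405
stand ((452.1116638183594, -292.2917785644531), (169.37400817871094, 140.1555938720703), 3.176896333694458) 2361
table -0.0003132651891197824 -0.00019613592508482824
```

```bash
cat >> h.py <<'E'
def down(yaw_y): # tool z down, tool y at world angle yaw_y
    y=np.array([np.cos(yaw_y),np.sin(yaw_y),0]); z=np.array([0,0,-1.]); x=np.cross(y,z)
    return R.from_matrix(np.stack([x,y,z],1))
E
python3 -c "
from h import *
move([.482,.3045,.19],down(.08)); print(manip.observe()['time'])"
```

```text
lin [-9.448 -4.952  1.381]
rot [-1.0000e-03  0.0000e+00  1.1536e+01]
1.2
```

>>> step_arm([
  {"jaw": 0.6,"linear": [-9.45,-4.95,1.38],"rotation": [0,0,11.54]},
  {"jaw": 0.6,"linear": [-9.45,-4.95,1.38],"rotation": [0,0,11.54]},
  {"jaw": 0.6,"linear": [-9.45,-4.95,1.38],"rotation": [0,0,11.54]},
  {"jaw": 0.6,"linear": [-9.45,-4.95,1.38],"rotation": [0,0,11.54]},
  {"jaw": 0.6,"linear": [-9.45,-4.95,1.38],"rotation": [0,0,11.54]},
  {"jaw": 0.6,"linear": [-9.45,-4.95,1.38],"rotation": [0,0,11.54]},
  {"jaw": 0.6,"linear": [-9.45,-4.95,1.38],"rotation": [0,0,11.54]},
  {"jaw": 0.6,"linear": [-9.45,-4.95,1.38],"rotation": [0,0,11.54]},
  {"jaw": 0.6,"linear": [-9.45,-4.95,1.38],"rotation": [0,0,11.54]},
  {"jaw": 0.6,"linear": [-9.45,-4.95,1.38],"rotation": [0,0,11.54]},
], force=30)

```text
time: 2.2
eef_pos: [0.4857, 0.299, 0.1898]
tcp_rot: [2.14, 2.296, -0.002]
force: [0.5, 0.2, 0.1]
opening: 0.805
gripper_force: 0.0
```

>>> step_arm([
  {"jaw": 0.6,"linear": [0,0,0],"rotation": [0,0,0]},
  {"jaw": 0.6,"linear": [0,0,0],"rotation": [0,0,0]},
])

```text
time: 2.4
eef_pos: [0.4811, 0.3061, 0.1901]
tcp_rot: [-2.128, -2.31, -0.0]
force: [0.2, 1.0, -0.1]
opening: 0.797
gripper_force: 0.0
```

```bash
python3 - <<'E'
from h import *
s=manip.observe(); print(s["time"],s["qpos"].round(3),s["eef_pos"],R.from_rotvec(s["tcp_rot"]).as_matrix().round(3))
c=manip.camera("wrist"); save(c,"w1.png")
P=cloud(c); print(c["eye"])
m=np.all((P>[.44,.26,.066])&(P<[.53,.34,.085]),-1); s=P[m]; print("spare",len(s),s.mean(0),np.median(s,0),s.min(0),s.max(0))
E
```

```text
2.4 [-0.936  0.308  0.39   1.623 -0.123  1.235 -0.439] [0.48112347 0.30607941 0.19013092] [[-0.082  0.997 -0.001]
 [ 0.997  0.082  0.001]
 [ 0.001 -0.    -1.   ]]
[0.47477971 0.3700337  0.3185653 ]
spare 787 [0.4811954  0.30488932 0.074492  ] [0.48118729 0.30497418 0.07480146] [0.46949277 0.29232367 0.06613458] [0.4931781  0.31594679 0.07734485]
```

View pics/w1.png

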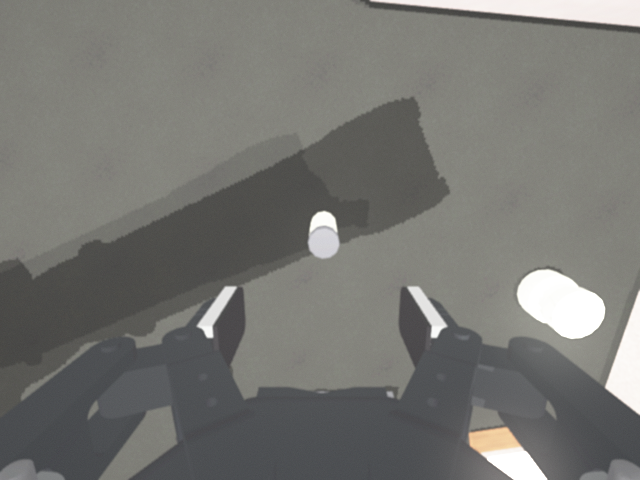

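The wrist view shows the spare vial's cap at (323,240), midway between the open fingers. Going down to grip it.

>>> step_arm([
  {"jaw": 0.4,"linear": [-0.04,0,1.1]},
  {"jaw": 0.3,"linear": [-0.04,0,2.1]},
  {"jaw": 0.2,"linear": [-0.04,0,2.9]},
  {"jaw": 0.1,"linear": [-0.04,0,3.32]},
  {"jaw": 0.1,"linear": [-0.04,0,3.32]},
  {"jaw": -0.8,"linear": [-0.04,0,3.32]},
  {"jaw": -0.8,"linear": [-0.04,0,3.32]},
  {"jaw": -0.8,"linear": [-0.04,0,3.32]},
  {"jaw": -0.8,"linear": [-0.04,0,3.32]},
  {"jaw": -0.8,"linear": [-0.04,0,3.32]},
], force=30)

```text
validation failed for argument at $.de...
```

>>> step_arm([
  {"jaw": -0.8,"linear": [0,0,0]},
  {"jaw": -0.8,"linear": [0,0,-1]},
  {"jaw": -0.8,"linear": [0,0,-2]},
  {"jaw": -0.8,"linear": [0,0,-2.5]},
  {"jaw": -0.8,"linear": [0,0,-2.5]},
])

```text
validation failed for argument at $.de...
```

Rotation must be given in every row, so I'm adding it.

>>> step_arm([
  {"jaw": 0.4,"linear": [-0.04,0,1.1],"rotation": [0,0,0]},
  {"jaw": 0.3,"linear": [-0.04,0,2.1],"rotation": [0,0,0]},
  {"jaw": 0.2,"linear": [-0.04,0,2.9],"rotation": [0,0,0]},
  {"jaw": 0.1,"linear": [-0.04,0,3.32],"rotation": [0,0,0]},
  {"jaw": 0.1,"linear": [-0.04,0,3.32],"rotation": [0,0,0]},
  {"jaw": -0.8,"linear": [-0.04,0,3.32],"rotation": [0,0,0]},
  {"jaw": -0.8,"linear": [-0.04,0,3.32],"rotation": [0,0,0]},
  {"jaw": -0.8,"linear": [-0.04,0,3.32],"rotation": [0,0,0]},
  {"jaw": -0.8,"linear": [-0.04,0,3.32],"rotation": [0,0,0]},
  {"jaw": -0.8,"linear": [-0.04,0,3.32],"rotation": [0,0,0]},
], force=30)

```text
time: 3.45
eef_pos: [0.483, 0.3039, 0.0588]
tcp_rot: [-2.131, -2.308, -0.004]
force: [-0.7, -0.3, 6.6]
opening: 0.262
gripper_force: 30.1
```

>>> step_arm([
  {"jaw": -0.8,"linear": [0,0,0],"rotation": [0,0,0]},
  {"jaw": -0.8,"linear": [0,0,0],"rotation": [0,0,0]},
  {"jaw": -0.8,"linear": [0,0,0],"rotation": [0,0,0]},
])

```text
time: 3.75
eef_pos: [0.483, 0.3039, 0.0589]
tcp_rot: [-2.131, -2.308, -0.004]
force: [-1.3, 0.2, 6.4]
opening: 0.265
gripper_force: 30.1
```

>>> step_arm([
  {"jaw": -0.8,"linear": [0,0,-1],"rotation": [0,0,0]},
  {"jaw": -0.8,"linear": [0,0,-2],"rotation": [0,0,0]},
  {"jaw": -0.8,"linear": [0,0,-3],"rotation": [0,0,0]},
  {"jaw": -0.8,"linear": [-1,0.1,-3.3],"rotation": [0,0,0]},
  {"jaw": -0.8,"linear": [-2.1,0.2,-3.3],"rotation": [0,0,0]},
  {"jaw": -0.8,"linear": [-3.2,0.3,-3.3],"rotation": [0,0,0]},
  {"jaw": -0.8,"linear": [-4.3,0.33,-3.3],"rotation": [0,0,0]},
  {"jaw": -0.8,"linear": [-5.3,0.33,-3.3],"rotation": [0,0,0]},
  {"jaw": -0.8,"linear": [-5.8,0.33,-3.3],"rotation": [0,0,0]},
  {"jaw": -0.8,"linear": [-5.8,0.33,-3.3],"rotation": [0,0,0]},
])

```text
time: 4.75
eef_pos: [0.5141, 0.0683, 0.1899]
tcp_rot: [2.138, 2.3, 0.0]
force: [-0.1, 0.7, -0.8]
opening: 0.264
gripper_force: 29.8
```

```bash
python3 - <<'E'
from h import *
s=manip.observe(); print(s["time"],s["qpos"].round(3),s["eef_pos"],R.from_rotvec(s["tcp_rot"]).as_matrix().round(3))
c=manip.camera("wrist"); save(c,"w2.png"); np.savez("w2.npz",**c)
P=cloud(c); print(c["eye"])
a=.08; rx=np.array([np.cos(a),np.sin(a)]); ry=np.array([-np.sin(a),np.cos(a)]); o=np.array([.5365,.0228])
L=P.copy(); L[...,0]=(P[...,:2]-o)@rx; L[...,1]=(P[...,:2]-o)@ry
for i,y in enumerate([-.06,-.02,.02,.06]):
    m=np.all((L>[-.045,y-.018,.078])&(L<[.005,y+.018,.092]),-1)
    s=L[m]
    if len(s)>20:
        ci=cv2.minEnclosingCircle((s[:,:2]*1000).astype(np.float32)); print(i,len(s),(s.mean(0)*1000).round(1),ci)
m=np.all((L>[-.08,-.12,.030])&(L<[.08,.12,.039]),-1)
print("block",cv2.minAreaRect((L[m][:,:2]*1000).astype(np.float32)),m.sum())
m=np.all((L>[.02,-.12,.079])&(L<[.06,.12,.089]),-1); s=L[m]
if len(s): print("rail",len(s),cv2.minAreaRect((s[:,:2]*1000).astype(np.float32)))
m=np.all((L>[.02,-.05,.1])&(L<[.06,.05,.112]),-1); s=L[m]
if len(s): print("knuck",len(s),cv2.minAreaRect((s[:,:2]*1000).astype(np.float32)),s.mean(0))
E
```

```text
4.75 [-0.658  0.201  0.534  1.764 -0.108  1.206 -0.022] [0.51412615 0.06827969 0.18993432] [[-0.073  0.997  0.001]
 [ 0.997  0.073 -0.001]
 [-0.001  0.001 -1.   ]]
[0.50821291 0.1324439  0.31828729]
0 695 [-22.  -59.9  84.3] ((-22.88491439819336, -61.884422302246094), 12.870927810668945)
3 856 [-21.9  58.8  84.6] ((-22.0128116607666, 58.253700256347656), 11.98293685913086)
block ((-0.615692138671875, -2.3336639404296875), (190.7045135498047, 89.48038482666016), 89.78873443603516) 8280
rail 1925 ((35.78030014038086, 37.14082336425781), (111.9986343383789, 14.468759536743164), 89.74934387207031)
knuck 816 ((35.81169891357422, 30.15574073791504), (22.54906463623047, 17.59813117980957), 89.90477752685547) [0.03484956 0.03095011 0.10498027]
```

View pics/w2.png

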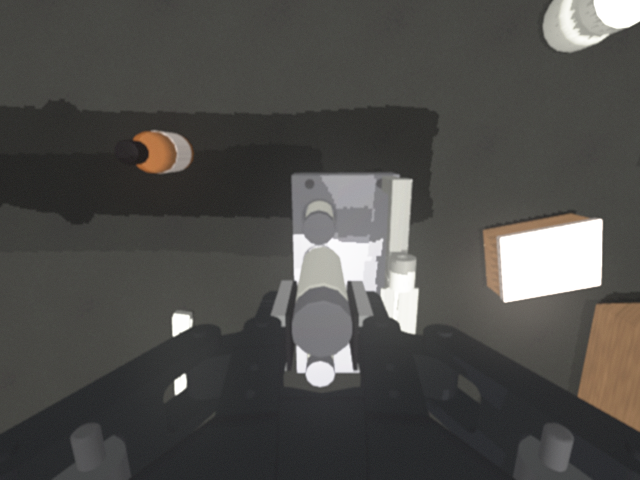

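Wrist view: the held vial is at (322,315), the vial in pocket3 at (319,220), pocket0's cap at (320,372), and the fixed knuckle at (402,265). I'll check how the held vial sits in the tool.

```bash
python3 - <<'E'
from h import *
c=dict(np.load("w2.npz")); P=cloud(c)
s=manip.observe(); print(s["time"],s["eef_pos"],s["tcp_rot"]); Rt=R.from_rotvec(s["tcp_rot"])
T=Rt.inv().apply((P.reshape(-1,3)-s["eef_pos"])).reshape(P.shape)
m=np.zeros((480,640),bool); m[245:360,288:356]=1
for lo,hi in [(-.026,-.012),(-.012,.0),(0,.02),(.02,.04),(.04,.06)]:
    q=T[m&(T[...,2]>lo)&(T[...,2]<hi)&(abs(T[...,0])<.02)&(abs(T[...,1])<.0135)]
    if len(q): print(lo,len(q),(np.median(q,0)*1000).round(1),(q.min(0)*1000).round(1),(q.max(0)*1000).round(1))
a=.077; p2=np.array([.5129,.0392])
move([*p2,.19],down(a))
E
```

```text
4.8 [0.51397293 0.0709636  0.18976716] [2.13544765e+00 2.30387486e+00 1.00040754e-03]
-0.026 3464 [ -1.2  -1.  -16.2] [-15.  -13.5 -24.8] [ 10.   11.4 -12. ]
-0.012 763 [ 7.2 -0.6 -7. ] [-15.2 -13.4 -12. ] [ 9.7 12.6 -0. ]
0 969 [ 7.4 -0.6  7.4] [ -0.3 -13.4   0. ] [ 9.7 13.3 20. ]
0.02 522 [ 7.7 -1.5 28.8] [ -1.9 -13.2  20. ] [ 9.6 10.3 40. ]
0.04 347 [ 7.7 -1.5 48.1] [ -1.9 -13.3  40. ] [ 9.5  9.9 58.4]
lin [-0.79  -0.087 -0.006]
rot [ 0.006 -0.002 -0.011]
```

>>> step_arm([
  {"jaw": -0.8,"linear": [-0.79,-0.06,0],"rotation": [0,0,0]},
  {"jaw": -0.8,"linear": [-0.79,-0.06,0],"rotation": [0,0,0]},
  {"jaw": -0.8,"linear": [-0.79,-0.06,0],"rotation": [0,0,0]},
  {"jaw": -0.8,"linear": [-0.79,-0.06,0.8],"rotation": [0,0,0]},
  {"jaw": -0.8,"linear": [-0.79,-0.06,1.6],"rotation": [0,0,0]},
  {"jaw": -0.8,"linear": [-0.79,-0.06,2.1],"rotation": [0,0,0]},
  {"jaw": -0.8,"linear": [-0.79,-0.06,2.1],"rotation": [0,0,0]},
  {"jaw": -0.8,"linear": [-0.79,-0.06,2.1],"rotation": [0,0,0]},
])

```text
time: 5.6
eef_pos: [0.5141, 0.0423, 0.1056]
tcp_rot: [-2.129, -2.31, 0.0]
force: [0.6, 0.1, -0.8]
opening: 0.266
gripper_force: 29.8
```

```bash
python3 - <<'E'
from h import *
s=manip.observe(); print(s["time"],s["eef_pos"],s["tcp_rot"],s["force"])
c=manip.camera("wrist"); save(c,"w3.png"); np.savez("w3.npz",**c)
s=manip.observe(); print(s["eef_pos"])
P=cloud(c)
T=R.from_rotvec(s["tcp_rot"]).inv().apply((P.reshape(-1,3)-s["eef_pos"])).reshape(P.shape)
# vial sides: columns between fingers
for lo,hi in [(-.02,-.013),(0.01,.03),(.03,.05)]:
    m=(T[...,2]>lo)&(T[...,2]<hi)&(abs(T[...,0])<.02)&(abs(T[...,1])<.0135); q=T[m]
    v,u=np.where(m)
    if len(q): print(lo,len(q),(q.min(0)*1000).round(1),(q.max(0)*1000).round(1),u.min(),u.max(),v.min(),v.max())
move([.5129,.0392,.0685],down(.077))
cv2.imwrite("pics/w3c.png",cv2.resize(c["image"][180:400,200:480,::-1],(760,597)))
E
```

```text
5.6 [0.51406206 0.04229144 0.10564174] [-2.12916822e+00 -2.30964583e+00  4.41766492e-04] [ 0.63555388  0.10391007 -0.82657115]
[0.51468946 0.04204452 0.10637802]
-0.02 3092 [-12.1 -13.5 -19.9] [ 12.6  13.5 -13. ] 289 364 298 365
0.01 655 [ -0.3 -13.4  10. ] [12.6 13.4 30. ] 296 356 262 292
0.03 442 [  1.  -13.4  30. ] [12.4  9.6 50. ] 299 343 251 278
lin [-0.068 -0.052  0.947]
rot [ 0.012 -0.003  0.037]
```

View pics/w3c.png

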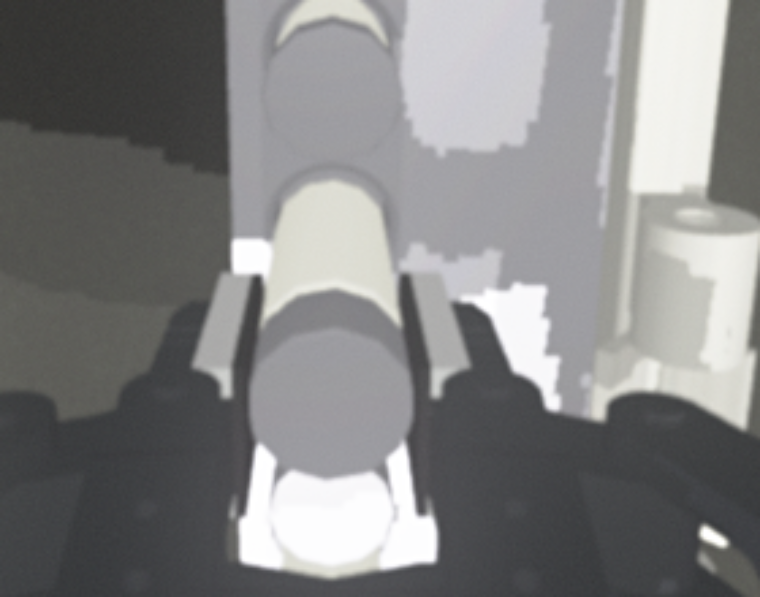

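The crop shows the vial's lower end at (330,185) slightly left of the pocket mouth (270–400 wide) and about 3 mm too far toward +y. I'll correct that and lower it.

>>> step_arm([
  {"jaw": -0.8,"linear": [-0.07,0.02,0.0],"rotation": [0,0,0]},
  {"jaw": -0.8,"linear": [-0.07,0.02,0.1],"rotation": [0,0,0]},
  {"jaw": -0.8,"linear": [-0.07,0.02,0.25],"rotation": [0,0,0]},
  {"jaw": -0.8,"linear": [-0.07,0.02,0.4],"rotation": [0,0,0]},
  {"jaw": -0.8,"linear": [-0.07,0.02,0.5],"rotation": [0,0,0]},
  {"jaw": -0.8,"linear": [-0.07,0.02,0.5],"rotation": [0,0,0]},
])

```text
time: 6.25
eef_pos: [0.5144, 0.0383, 0.0844]
tcp_rot: [-2.131, -2.307, 0.002]
force: [-0.3, -0.1, -0.2]
opening: 0.265
gripper_force: 29.8
```

It entered without any force, so I'll carry on down to the floor.

>>> step_arm([
  {"jaw": -0.8,"linear": [0,0,0.12],"rotation": [0,0,0]},
  {"jaw": -0.8,"linear": [0,0,0.24],"rotation": [0,0,0]},
  {"jaw": -0.8,"linear": [0,0,0.34],"rotation": [0,0,0]},
  {"jaw": -0.8,"linear": [0,0,0.4],"rotation": [0,0,0]},
  {"jaw": -0.8,"linear": [0,0,0.42],"rotation": [0,0,0]},
  {"jaw": -0.8,"linear": [0,0,0.42],"rotation": [0,0,0]},
])

```text
time: 6.85
eef_pos: [0.5149, 0.0383, 0.0689]
tcp_rot: [-2.131, -2.308, 0.0]
force: [-2.6, 0.0, 6.4]
opening: 0.263
gripper_force: 30.5
```

Upward force of 6.4 N means it's on the floor. Releasing and rising.

>>> step_arm([
  {"jaw": -0.1,"linear": [0,0,0],"rotation": [0,0,0]},
  {"jaw": -0.1,"linear": [0,0,0],"rotation": [0,0,0]},
  {"jaw": -0.1,"linear": [0,0,0],"rotation": [0,0,0]},
  {"jaw": -0.1,"linear": [0,0,0],"rotation": [0,0,0]},
  {"jaw": -0.1,"linear": [0,0,-0.5],"rotation": [0,0,0]},
  {"jaw": -0.1,"linear": [0,0,-1.3],"rotation": [0,0,0]},
  {"jaw": -0.1,"linear": [0,0,-2.3],"rotation": [0,0,0]},
  {"jaw": -0.1,"linear": [0,0,-3.2],"rotation": [0,0,0]},
  {"jaw": -0.1,"linear": [0,0,-3.2],"rotation": [0,0,0]},
  {"jaw": -0.1,"linear": [0,0,-3.2],"rotation": [0,0,0]},
])

```text
time: 7.85
eef_pos: [0.5158, 0.0385, 0.1972]
tcp_rot: [2.13, 2.307, 0.004]
force: [-1.1, 0.1, 0.1]
opening: 0.448
gripper_force: 0.0
```

```bash
python3 - <<'E'
from h import *
s=manip.observe(); print(s["time"],s["eef_pos"],s["qpos"].round(2),s["force"])
c=manip.camera("wrist"); np.savez("w4.npz",**c); save(c,"w4.png")
P=cloud(c); a=.077; rx=np.array([np.cos(a),np.sin(a)]); ry=np.array([-np.sin(a),np.cos(a)]); o=np.array([.5363,.0210])
L=P.copy(); L[...,0]=(P[...,:2]-o)@rx; L[...,1]=(P[...,:2]-o)@ry
for i,y in enumerate([-.06,-.02,.02,.06]):
    m=np.all((L>[-.045,y-.018,.07])&(L<[.005,y+.018,.11]),-1); q=L[m]
    if len(q)>20: print(i,len(q),(np.median(q,0)*1000).round(1),(q.min(0)*1000).round(1),(q.max(0)*1000).round(1))
m=np.all((L>[.02,-.12,.079])&(L<[.06,.12,.089]),-1); print("rail",m.sum(),cv2.minAreaRect((L[m][:,:2]*1000).astype(np.float32)))
m=np.all((L>[.02,0,.098])&(L<[.06,.05,.112]),-1);q=L[m]*1000;print("kn+",len(q),q.min(0),q.max(0))
m=np.all((L>[.02,-.05,.098])&(L<[.06,0,.112]),-1);q=L[m]*1000;print("kn-",len(q),q.min(0) if len(q) else 0,q.max(0) if len(q) else 0)
m=np.all((L>[-.08,-.12,.030])&(L<[.08,.12,.039]),-1); print("block",cv2.minAreaRect((L[m][:,:2]*1000).astype(np.float32)))
# plate estimates: tool y across plate normal; plate y dir (.9983,.0586)
move([.4515,-.327,.30],down(np.arctan2(.9983,-.0586)))
E
```

```text
7.85 [0.51578096 0.03854326 0.19723324] [-0.62  0.19  0.56  1.76 -0.11  1.22  0.04] [-1.09906614  0.05309168  0.05414416]
0 809 [-21.8 -56.8  84.6] [-33.5 -71.9  70.1] [ -9.6 -47.9  86.8]
1 829 [-21.9 -17.7  84.7] [-33.2 -32.   70.4] [-9.9 -8.  86.8]
2 842 [-21.2  20.3  84.7] [-33.2   7.2  70.6] [-9.6 30.7 86.6]
3 865 [-22.   60.3  84.8] [-33.5  48.   71.9] [-10.5  71.7  87.3]
rail 2118 ((36.17781066894531, 35.75189208984375), (117.76500701904297, 14.786942481994629), 89.98680877685547)
kn+ 858 [27.13206379 20.87820168 98.0206189 ] [ 45.25265026  43.11894388 108.56308411]
kn- 71 [ 38.45826168 -31.19771174  98.33108294] [ 44.95933971 -20.44885815 106.97110707]
block ((-3.8662376403808594, -0.423919677734375), (81.81266021728516, 189.48513793945312), 0.1406252235174179)
lin [-8.981 -2.309 -2.6  ]
rot [ 2.0000e-03  0.0000e+00 -1.4798e+01]
```

All four caps stand at the same height, so the spare is home and the rack pose checks out. Next, the plate.

>>> step_arm([
  {"jaw": -0.1,"linear": [-8.98,-2.31,-1.3],"rotation": [0,0,15.2]},
  {"jaw": -0.1,"linear": [-8.98,-2.31,-1.3],"rotation": [0,0,15.2]},
  {"jaw": -0.1,"linear": [-8.98,-2.31,-1.3],"rotation": [0,0,15.2]},
  {"jaw": -0.1,"linear": [-8.98,-2.31,-1.3],"rotation": [0,0,15.2]},
  {"jaw": -0.1,"linear": [-8.98,-2.31,-1.3],"rotation": [0,0,15.2]},
  {"jaw": -0.1,"linear": [-8.98,-2.31,-1.3],"rotation": [0,0,15.2]},
  {"jaw": -0.1,"linear": [-8.98,-2.31,-1.3],"rotation": [0,0,15.2]},
  {"jaw": -0.1,"linear": [-8.98,-2.31,-1.3],"rotation": [0,0,15.2]},
  {"jaw": -0.1,"linear": [-8.98,-2.31,-1.3],"rotation": [0,0,15.2]},
  {"jaw": -0.1,"linear": [-8.98,-2.31,-1.3],"rotation": [0,0,15.2]},
])

```text
time: 8.9
eef_pos: [0.4503, -0.3282, 0.2469]
tcp_rot: [3.134, 0.222, -0.004]
force: [0.2, 1.2, -0.7]
opening: 0.449
gripper_force: 0.0
```

```bash
python3 - <<'E'
from h import *
s=manip.observe(); print(s["time"],s["eef_pos"],s["qpos"].round(2))
move([.4515,-.327,.25],down(np.arctan2(.9983,-.0586)-np.pi))
E
```

```text
8.9 [ 0.45027903 -0.32822791  0.24694273] [-0.21  0.35  1.    1.59 -0.29  1.37 -0.6 ]
lin [ 0.034 -0.026 -0.077]
rot [-0.     0.025  0.788]
```

>>> step_arm([
  {"jaw": -0.1,"linear": [0,0,0],"rotation": [0,0,0.79]},
  {"jaw": -0.1,"linear": [0,0,0],"rotation": [0,0,0.79]},
  {"jaw": -0.1,"linear": [0,0,0],"rotation": [0,0,0.79]},
])

```text
time: 9.2
eef_pos: [0.4512, -0.3268, 0.2474]
tcp_rot: [-3.139, -0.111, 0.003]
force: [-0.3, -1.0, 1.2]
opening: 0.451
gripper_force: 0.0
```

```bash
python3 - <<'E'
from h import *
c=manip.camera("wrist"); save(c,"w5.png"); np.savez("w5.npz",**c)
s=manip.observe(); print(s["time"],s["eef_pos"],s["qpos"].round(2),R.from_rotvec(s["tcp_rot"]).as_matrix().round(3))
P=cloud(c)
for lo,hi in [(.119,.132),(.105,.119)]:
    m=np.all((P>[.34,-.45,lo])&(P<[.58,-.22,hi]),-1); q=P[m]
    print(len(q),cv2.minAreaRect((q[:,:2]*1000).astype(np.float32)),np.median(q,0))
m=np.all((P>[.34,-.45,.068])&(P<[.58,-.22,.08]),-1); q=P[m]; print("posts",len(q),cv2.minAreaRect((q[:,:2]*1000).astype(np.float32)))
cv2.imwrite("pics/w5c.png",cv2.resize(c["image"][...,::-1],(720,540)))
E
```

```text
9.25 [ 0.45124896 -0.32682173  0.2477188 ] [-0.22  0.35  1.02  1.59 -0.3   1.37 -0.67] [[ 0.998  0.07  -0.001]
 [ 0.07  -0.998  0.   ]
 [-0.001 -0.    -1.   ]]
1367 ((451.625, -330.17462158203125), (70.16361236572266, 11.537548065185547), 3.8670976161956787) [ 0.45437743 -0.32985602  0.12580581]
478 ((451.49609375, -331.33978271484375), (149.05047607421875, 11.915252685546875), 5.6780171394348145) [ 0.49123682 -0.32814118  0.11184056]
posts 1323 ((448.4272155761719, -283.9410400390625), (164.16094970703125, 122.21390533447266), 3.3784587383270264)
```

View pics/w5c.png

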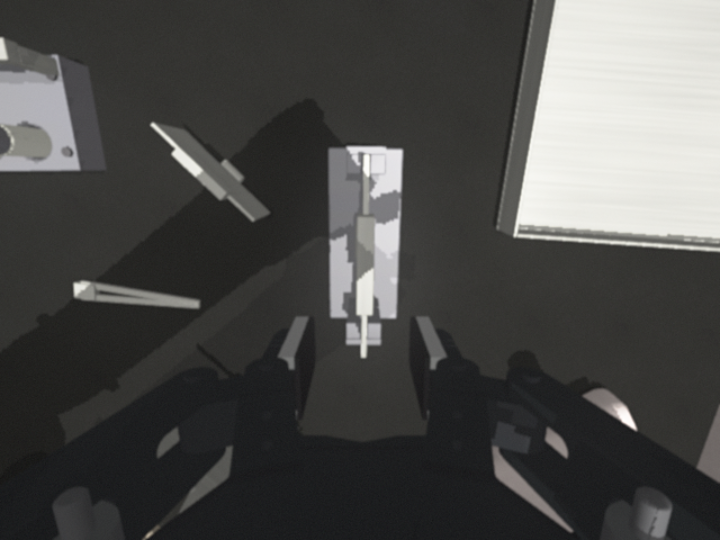

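The picture shows the stand with the middle-sized plate, its grip bar running (365,215) to (365,312). The small look-alike is at (210,170) and isn't the one. The bar runs midway between the fingers, so I'll correct 3 mm sideways and go down.

>>> step_arm([
  {"jaw": -0.1,"linear": [0,0.085,1],"rotation": [0,0,0]},
  {"jaw": -0.1,"linear": [0,0.085,2],"rotation": [0,0,0]},
  {"jaw": -0.1,"linear": [0,0.085,2.9],"rotation": [0,0,0]},
  {"jaw": -0.1,"linear": [0,0.085,3.3],"rotation": [0,0,0]},
  {"jaw": -0.1,"linear": [0,0.085,3.44],"rotation": [0,0,0]},
  {"jaw": -0.1,"linear": [0,0.085,3.44],"rotation": [0,0,0]},
  {"jaw": -0.1,"linear": [0,0.085,3.44],"rotation": [0,0,0]},
])

```text
time: 9.95
eef_pos: [0.4524, -0.3313, 0.1125]
tcp_rot: [3.138, 0.107, 0.003]
force: [0.2, -0.1, -0.3]
opening: 0.451
gripper_force: 0.0
```

>>> step_arm([
  {"jaw": -0.5,"linear": [0,0,0],"rotation": [0,0,0]},
  {"jaw": -0.95,"linear": [0,0,0],"rotation": [0,0,0]},
  {"jaw": -0.95,"linear": [0,0,0],"rotation": [0,0,0]},
  {"jaw": -0.95,"linear": [0,0,0],"rotation": [0,0,0]},
  {"jaw": -0.95,"linear": [0,0,0],"rotation": [0,0,0]},
  {"jaw": -0.95,"linear": [0,0,0],"rotation": [0,0,0]},
], force=80)

```text
time: 10.55
eef_pos: [0.4523, -0.3303, 0.1122]
tcp_rot: [-3.139, -0.106, -0.003]
force: [-2.1, 3.4, 7.9]
opening: 0.127
gripper_force: 77.9
```

>>> step_arm([
  {"jaw": -0.95,"linear": [0,0,-0.4],"rotation": [0,0,0]},
  {"jaw": -0.95,"linear": [0,0,-0.8],"rotation": [0,0,0]},
  {"jaw": -0.95,"linear": [0,0,-1.2],"rotation": [0,0,0]},
  {"jaw": -0.95,"linear": [0,0,-1.7],"rotation": [0,0,0]},
  {"jaw": -0.95,"linear": [0,0,-2.3],"rotation": [0,0,0]},
  {"jaw": -0.95,"linear": [0,0,-3],"rotation": [0,0,0]},
  {"jaw": -0.95,"linear": [0,0,-3.6],"rotation": [0,0,0]},
  {"jaw": -0.95,"linear": [0,0,-3.75],"rotation": [0,0,0]},
  {"jaw": -0.95,"linear": [0,0,-3.75],"rotation": [0,0,0]},
])

```text
time: 11.45
eef_pos: [0.4519, -0.3309, 0.2621]
tcp_rot: [3.139, 0.106, 0.003]
force: [-0.1, 0.1, -1.4]
opening: 0.126
gripper_force: 78.5
```

```bash
python3 - <<'E'
from h import *
c=manip.camera("scene"); np.savez("s6.npz",**c)
s=manip.observe(); print(s["time"],s["eef_pos"],s["qpos"].round(2),s["force"],s["wrist_torque"])
P=cloud(c); T=R.from_rotvec(s["tcp_rot"]).inv().apply((P.reshape(-1,3)-s["eef_pos"])).reshape(P.shape)
q=T[(abs(T[...,0])<.08)&(abs(T[...,1])<.02)&(T[...,2]>.018)&(T[...,2]<.07)]
if len(q)>50:
    A=np.c_[q[:,0],q[:,2],np.ones(len(q))]; k=np.linalg.lstsq(A,q[:,1],rcond=None)[0]; r=q[:,1]-A@k; g=abs(r)<.003; k=np.linalg.lstsq(A[g],q[g,1],rcond=None)[0]
    print("plane y=ax+bz+c",k,g.sum(),(q.min(0)*1000).round(1),(q.max(0)*1000).round(1))
q=T[(abs(T[...,0])<.03)&(abs(T[...,1])<.02)&(T[...,2]>.085)&(T[...,2]<.115)]
if len(q): print("knuckle",len(q),(q.min(0)*1000).round(1),(q.max(0)*1000).round(1),(np.median(q,0)*1000).round(1))
a=.077-np.pi
for a in (.077,.077-np.pi): move([.5723,.0238,.2725],down(a))
E
```

```text
11.5 [ 0.45156751 -0.33042929  0.26082674] [-0.22  0.35  1.03  1.56 -0.3   1.4  -0.67] [-0.31916384  1.04174973 -2.13268908] [ 0.0084427  -0.0235677   0.02102137]
plane y=ax+bz+c [ 0.00097379 -0.0090032   0.00083256] 651 [-75.7  -3.6  18. ] [77.   1.7 69.9]
knuckle 79 [-15.9  -5.7  85. ] [18.3  7.6 98.6] [10.1  5.  88.5]
lin [ 3.61  -8.632 -0.29 ]
rot [ 3.000e-03 -3.000e-03 -1.509e+01]
lin [ 3.61  -8.632 -0.29 ]
rot [-3.000e-03 -3.000e-03  1.491e+01]
```

The plate is free and square in the fingers. Carrying it over to the rail.

>>> step_arm([
  {"jaw": -0.95,"linear": [0.35,-0.8,0],"rotation": [0,0,-1.3]},
  {"jaw": -0.95,"linear": [0.7,-1.6,0],"rotation": [0,0,-2.6]},
  {"jaw": -0.95,"linear": [1.05,-2.5,0],"rotation": [0,0,-3.9]},
  {"jaw": -0.95,"linear": [1.4,-3.4,0],"rotation": [0,0,-5.2]},
  {"jaw": -0.95,"linear": [1.75,-4.2,0],"rotation": [0,0,-6.5]},
  {"jaw": -0.95,"linear": [2.1,-5.0,0],"rotation": [0,0,-7.8]},
  {"jaw": -0.95,"linear": [2.45,-5.8,0],"rotation": [0,0,-9.1]},
  {"jaw": -0.95,"linear": [2.8,-6.6,0],"rotation": [0,0,-10.4]},
  {"jaw": -0.95,"linear": [3.15,-7.4,0],"rotation": [0,0,-11.7]},
  {"jaw": -0.95,"linear": [3.4,-8.1,0],"rotation": [0,0,-13]},
])

```text
time: 12.5
eef_pos: [0.5651, 0.0043, 0.259]
tcp_rot: [-2.365, -2.066, 0.004]
force: [-0.3, -0.6, -2.2]
opening: 0.126
gripper_force: 78.6
```

```bash
python3 - <<'E'
from h import *
s=manip.observe(); print(s["time"],s["eef_pos"])
move([.5723,.0238,.26],down(.077))
E
```

```text
12.5 [0.56514174 0.00433983 0.25896823]
lin [ 0.506  0.112 -0.026]
rot [-2.800e-02  2.000e-03 -2.022e+00]
```

>>> step_arm([
  {"jaw": -0.95,"linear": [0.3,0.06,0],"rotation": [0,0,-1.1]},
  {"jaw": -0.95,"linear": [0.5,0.11,0],"rotation": [0,0,-2.05]},
  {"jaw": -0.95,"linear": [0.5,0.11,0],"rotation": [0,0,-2.05]},
  {"jaw": -0.95,"linear": [0.5,0.11,0],"rotation": [0,0,-2.05]},
  {"jaw": -0.95,"linear": [0.5,0.11,0],"rotation": [0,0,-2.05]},
])

```text
time: 13.0
eef_pos: [0.5722, 0.0201, 0.2603]
tcp_rot: [-2.143, -2.297, 0.002]
force: [-0.1, -0.0, -1.6]
opening: 0.126
gripper_force: 78.6
```

```bash
cat > chk.py <<'E'
from h import *
import sys
tag=sys.argv[1]
s=manip.observe(); print(s["time"],s["eef_pos"],s["force"],s["qpos"].round(2))
a=.077; rx=np.array([np.cos(a),np.sin(a)]); ry=np.array([-np.sin(a),np.cos(a)]); o=np.array([.5363,.0210])
for n in ["scene","wrist"]:
    s=manip.observe(); c=manip.camera(n); np.savez(n[0]+tag+".npz",**c); save(c,n[0]+tag+".png")
    P=cloud(c); L=P.copy(); L[...,0]=(P[...,:2]-o)@rx-.036; L[...,1]=(P[...,:2]-o)@ry
    h=s["eef_pos"][2]
    def rep(nm,lo,hi):
        q=L[np.all((L>lo)&(L<hi),-1)]*1000
        if len(q)>8: print(n,nm,len(q),"med",np.median(q,0).round(1),"p1",np.percentile(q,2,axis=0).round(1),"p99",np.percentile(q,98,axis=0).round(1))
    rep("plate",[-.02,-.085,h-.072],[.02,.085,h-.02])
    rep("pknuck",[-.02,-.03,h-.103],[.02,.03,h-.082])
    rep("kn+",[-.015,.015,.097],[.015,.05,.112])
    rep("kn-",[-.015,-.05,.097],[.015,-.015,.112])
    rep("rail",[-.015,.05,.079],[.015,.12,.089]); rep("rail-",[-.015,-.12,.079],[.015,-.05,.089])
    if n=="scene": u,v=pix(c,[.5723,.0238,.13]); im=c["image"][max(0,int(v)-75):int(v)+75,int(u)-100:int(u)+100,::-1]; cv2.imwrite("pics/sc"+tag+".png",cv2.resize(im,(800,600)))
move([.5723,.0238,.2]); print("rot",((R.from_rotvec(s["tcp_rot"]).inv()*down(a)).as_rotvec()).round(4))
E
python3 chk.py 7
```

```text
13.0 [0.57220067 0.02009418 0.26033327] [-0.10389539 -0.01649839 -1.57778474] [-0.58  0.29  0.62  1.52 -0.17  1.39  0.12]
scene plate 621 med [  0.8 -28.  210.5] p1 [ -2.6 -76.7 189.5] p99 [  2.1  62.7 239.1]
scene pknuck 115 med [  3.9  -8.3 173.1] p1 [ -5.2 -18.9 160.9] p99 [  7.7  13.1 178.1]
scene kn+ 106 med [  3.8  32.6 104.4] p1 [-6.9 21.3 97.5] p99 [ 10.5  45.5 108.9]
scene kn- 115 med [  4.2 -31.  104.5] p1 [ -6.1 -41.3  98. ] p99 [ 11.  -18.2 108. ]
scene rail 116 med [ 3.2 77.5 83.5] p1 [-5.  54.3 80.2] p99 [ 9.  96.4 86.8]
scene rail- 166 med [  3.  -72.4  83.4] p1 [ -4.8 -93.   80. ] p99 [  9.1 -50.9  86.9]
wrist pknuck 12 med [ -6.9  11.7 164.2] p1 [-11.   11.4 162.3] p99 [  3.7  11.8 169.1]
wrist kn+ 291 med [  4.1  32.4 104. ] p1 [-8.7 21.3 98.1] p99 [  8.5  42.8 106.9]
wrist rail 424 med [ 3.3 81.8 83.9] p1 [-6.8 51.5 82.2] p99 [ 6.4 93.9 85.2]
lin [0.088 0.005 1.518]
rot [-0.0007  0.0003 -0.0074]
```

View pics/sc7.png

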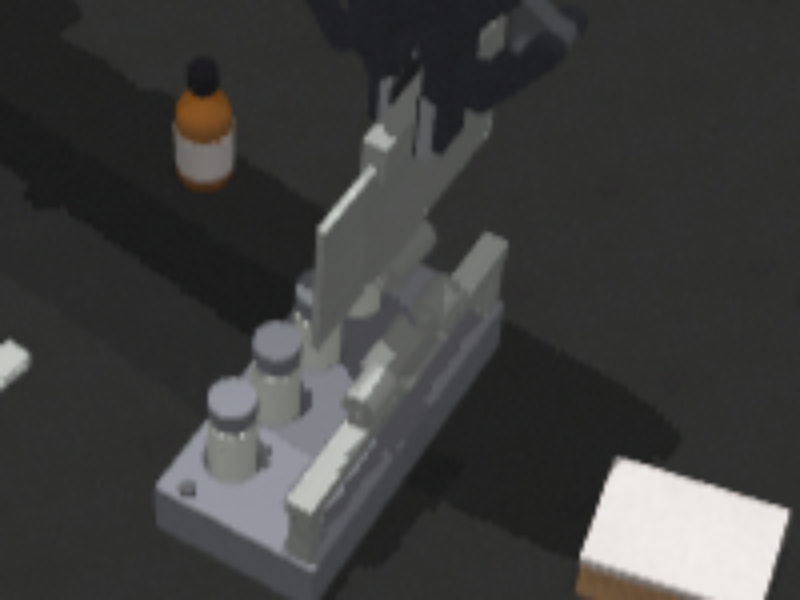

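The crop shows the plate's knuckle (410,255) above and in line with the cradle between the rail knuckles (365,390) and (440,295). The knuckle axis needs about 4 mm along y, so I'll correct and come down to just above the cradle.

>>> step_arm([
  {"jaw": -0.95,"linear": [0.1,0.03,0],"rotation": [0,0,-0.07]},
  {"jaw": -0.95,"linear": [0.1,0.03,0.4],"rotation": [0,0,-0.07]},
  {"jaw": -0.95,"linear": [0.1,0.03,0.8],"rotation": [0,0,-0.07]},
  {"jaw": -0.95,"linear": [0.1,0.03,1.2],"rotation": [0,0,-0.07]},
  {"jaw": -0.95,"linear": [0.1,0.03,1.45],"rotation": [0,0,-0.07]},
  {"jaw": -0.95,"linear": [0.1,0.03,1.45],"rotation": [0,0,-0.07]},
  {"jaw": -0.95,"linear": [0.1,0.03,1.45],"rotation": [0,0,-0.07]},
])

```text
time: 13.8
eef_pos: [0.5738, 0.0253, 0.2034]
tcp_rot: [2.13, 2.308, 0.0]
force: [0.5, -0.1, -1.4]
opening: 0.125
gripper_force: 78.5
```

```bash
python3 chk.py 8; python3 -c "
import cv2
a=cv2.imread('pics/sc8.png');
w=cv2.imread('pics/w8.png')[180:480,200:600]
cv2.imwrite('pics/b8.png',cv2.hconcat([cv2.resize(a,(400,300)),w]))"
```

```text
13.8 [0.57375125 0.02527104 0.20335429] [ 0.47748897 -0.1177915  -1.39564002] [-0.58  0.33  0.61  1.6  -0.2   1.27  0.14]
scene plate 504 med [  2.9 -24.1 153.1] p1 [  0.3 -72.  131.9] p99 [  3.9  67.1 181.9]
scene pknuck 156 med [  5.8  -9.2 111.5] p1 [ -3.7 -29.  101.1] p99 [ 10.   27.3 121. ]
scene kn+ 78 med [  5.9  35.8 104.3] p1 [-3.6 23.1 97.4] p99 [ 11.   46.2 107.9]
scene kn- 110 med [  4.7 -31.6 104.2] p1 [ -5.2 -41.1  97.8] p99 [ 10.7 -18.2 108.4]
scene rail 118 med [ 3.1 77.5 83.2] p1 [-5.3 53.5 79.9] p99 [ 9.2 97.  86.7]
scene rail- 166 med [  2.9 -72.4  83.5] p1 [ -4.4 -92.5  79.5] p99 [  9.5 -51.2  86.4]
wrist pknuck 193 med [ -3.1  25.1 104.7] p1 [ -8.1  16.5 101. ] p99 [  8.7  29.8 107.6]
wrist kn+ 500 med [ -3.1  32.  104.4] p1 [ -8.1  16.8 100.3] p99 [  8.7  42.9 106.9]
wrist rail 739 med [-1.3 78.8 83.8] p1 [-6.3 51.1 82.3] p99 [ 6.7 94.7 85.2]
lin [-0.032 -0.047  0.096]
rot [ 0.0011 -0.      0.003 ]
```

View pics/b8.png

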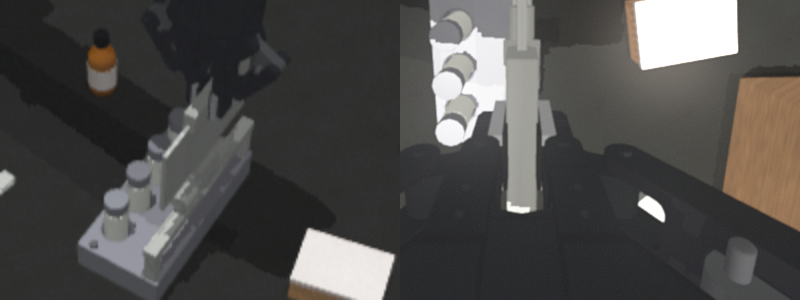

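Left picture: the knuckle is about 5 mm over the cradle, between the fixed knuckles. Right picture: the bar is held square. All vials are standing. Lowering gently.

>>> step_arm([
  {"jaw": -0.95,"linear": [-0.01,0,0.06],"rotation": [0,0,0]},
  {"jaw": -0.95,"linear": [-0.01,0,0.12],"rotation": [0,0,0]},
  {"jaw": -0.95,"linear": [-0.01,0,0.18],"rotation": [0,0,0]},
  {"jaw": -0.95,"linear": [-0.01,0,0.24],"rotation": [0,0,0]},
  {"jaw": -0.95,"linear": [-0.01,0,0.28],"rotation": [0,0,0]},
  {"jaw": -0.95,"linear": [-0.01,0,0.28],"rotation": [0,0,0]},
])

```text
time: 14.5
eef_pos: [0.5733, 0.0248, 0.1913]
tcp_rot: [-2.13, -2.308, 0.001]
force: [1.0, -0.2, -2.1]
opening: 0.122
gripper_force: 78.5
```

>>> step_arm([
  {"jaw": -0.95,"linear": [0,0,0.02],"rotation": [0,0,0]},
  {"jaw": -0.95,"linear": [0,0,0.04],"rotation": [0,0,0]},
  {"jaw": -0.95,"linear": [0,0,0.05],"rotation": [0,0,0]},
  {"jaw": -0.95,"linear": [0,0,0.05],"rotation": [0,0,0]},
  {"jaw": -0.95,"linear": [0,0,0.05],"rotation": [0,0,0]},
])

```text
time: 15.0
eef_pos: [0.5739, 0.0249, 0.1901]
tcp_rot: [2.13, 2.308, 0.001]
force: [1.4, 0.8, 1.2]
opening: 0.125
gripper_force: 78.9
```

>>> step_arm([
  {"jaw": -0.95,"linear": [0,0.01,0.01],"rotation": [0,0,0]},
  {"jaw": -0.95,"linear": [0,0.01,0.02],"rotation": [0,0,0]},
  {"jaw": -0.95,"linear": [0,0.01,0.02],"rotation": [0,0,0]},
  {"jaw": -0.95,"linear": [0,0.01,0.02],"rotation": [0,0,0]},
])

```text
time: 15.4
eef_pos: [0.5744, 0.0249, 0.1893]
tcp_rot: [2.13, 2.308, 0.001]
force: [2.9, -0.1, 3.8]
opening: 0.123
gripper_force: 79.4
```

```bash
python3 chk.py 9; python3 - <<'E'
from h import *
f=[]
for i in range(4):
    manip.camera("top"); s=manip.observe(); f.append(np.r_[s["force"],s["wrist_torque"],s["eef_pos"]*1000])
print(np.mean(f,0).round(2))
E
```

```text
15.4 [0.5744382  0.02491452 0.18933512] [ 2.89868103 -0.13842651  3.79358996] [-0.57  0.34  0.6   1.62 -0.2   1.24  0.15]
scene plate 477 med [  3.8 -25.3 139.8] p1 [  1.4 -72.2 118.1] p99 [  4.8  66.4 167.4]
scene pknuck 190 med [  8.8  -1.8 101.2] p1 [  1.7 -29.3  91.9] p99 [ 14.7  28.3 107. ]
scene kn+ 71 med [  6.4  30.5 104.3] p1 [ 2.3 15.8 98.2] p99 [ 10.5  45.1 110.5]
scene kn- 75 med [  6.7 -30.5 103.9] p1 [  1.9 -41.1  97.8] p99 [ 11.  -17.6 108.7]
scene rail 118 med [ 3.  77.5 83.3] p1 [-5.1 53.7 80.1] p99 [ 9.3 96.8 86.8]
scene rail- 160 med [  2.5 -72.6  83.5] p1 [ -4.4 -92.2  79.6] p99 [  9.2 -51.7  86.6]
wrist pknuck 642 med [-5.7 16.5 96.1] p1 [-13.  -16.8  91. ] p99 [ 13.5  29.5 106.5]
wrist kn+ 609 med [ -3.1  32.7 104.4] p1 [-8.5 21.3 98.6] p99 [  8.7  42.9 107.1]
wrist rail 909 med [-2.8 79.1 83.8] p1 [-6.8 51.  82.3] p99 [ 6.7 94.4 85.3]
lin [-0.023 -0.055 -0.267]
rot [ 0.0012 -0.      0.0033]
[ 2.8700e+00  5.1000e-01  5.2200e+00  7.0000e-02 -7.2000e-01 -0.0000e+00
  5.7440e+02  2.4900e+01  1.8933e+02]
```

The knuckle is in the cradle with light contact (7 N up, 3 N sideways). A small trim sideways to ease that.

>>> step_arm([
  {"jaw": -0.95,"linear": [0,0.015,0.01],"rotation": [0,0,0]},
  {"jaw": -0.95,"linear": [0,0.02,0.01],"rotation": [0,0,0]},
  {"jaw": -0.95,"linear": [0,0.02,0.01],"rotation": [0,0,0]},
  {"jaw": -0.95,"linear": [0,0.02,0.01],"rotation": [0,0,0]},
  {"jaw": -0.95,"linear": [0,0.02,0.01],"rotation": [0,0,0]},
])

```text
time: 16.2
eef_pos: [0.5749, 0.0249, 0.1892]
tcp_rot: [2.13, 2.309, 0.001]
force: [0.1, 0.0, 8.2]
opening: 0.123
gripper_force: 80.2
```

```bash
python3 - <<'E'
from h import *
f=[]
for i in range(4):
    c=manip.camera(["scene","wrist","top","scene"][i]); s=manip.observe(); f.append(np.r_[s["force"],s["wrist_torque"],s["eef_pos"]*1000])
    if i==1: save(c,"w10.png")
print(np.array(f).round(2)); 
u,v=pix(c,[.5723,.0238,.11]); im=c["image"][int(v)-45:int(v)+45,int(u)-60:int(u)+60,::-1]; cv2.imwrite("pics/sc10.png",cv2.resize(im,(800,600),interpolation=cv2.INTER_CUBIC))
P=cloud(c); a=.077; rx=np.array([np.cos(a),np.sin(a)]); ry=np.array([-np.sin(a),np.cos(a)]); o=np.array([.5363,.0210])
L=P.copy(); L[...,0]=(P[...,:2]-o)@rx-.036; L[...,1]=(P[...,:2]-o)@ry
q=L[np.all((L>[-.02,-.085,.118])&(L<[.02,.085,.165]),-1)]
A=np.c_[q[:,1],q[:,2]-.098,np.ones(len(q))]; k=np.linalg.lstsq(A,q[:,0],rcond=None)[0]; g=abs(q[:,0]-A@k)<.003; print("face: yaw,tilt,x",np.linalg.lstsq(A[g],q[g,0],rcond=None)[0].round(4))
# compare top lines of knuckles (z max by y)
for y0,y1 in [(-.042,-.022),(-.015,.015),(.022,.042)]:
    q=L[np.all((L>[-.015,y0,.085])&(L<[.02,y1,.108]),-1)]*1000; r=q[q[:,0]>4]
    d=np.hypot(r[:,0]-2,r[:,2]-98); r=r[(d>6)&(d<12)]; print(len(r),r.mean(0).round(1))
    if len(r)>6:
        from scipy.optimize import least_squares
        print(least_squares(lambda p:np.hypot(r[:,0]-p[0],r[:,2]-p[1])-9,[2,98],loss="soft_l1").x.round(2))
E
```

```text
[[ 1.1800e+00 -9.0000e-02  9.5400e+00  5.0000e-02 -4.0000e-02 -1.0000e-02
   5.7491e+02  2.4880e+01  1.8923e+02]
 [ 1.1000e-01  6.0000e-02  9.6200e+00  0.0000e+00 -5.0000e-02  2.0000e-02
   5.7489e+02  2.4850e+01  1.8921e+02]
 [ 5.6000e-01  3.0000e-01  8.7600e+00  7.0000e-02 -7.0000e-02  1.0000e-02
   5.7489e+02  2.4850e+01  1.8921e+02]
 [-3.6000e-01 -2.0000e-01  8.6400e+00  3.0000e-02 -4.0000e-02  3.0000e-02
   5.7489e+02  2.4840e+01  1.8922e+02]]
face: yaw,tilt,x [0.0035 0.0116 0.0036]
52 [  7.8 -32.8 101.7]
[ 1.04 98.35]
81 [  9.1   0.2 100.3]
[ 2.16 97.05]
40 [  8.1  32.2 102.3]
[ 0.96 98.57]
```

View pics/sc10.png

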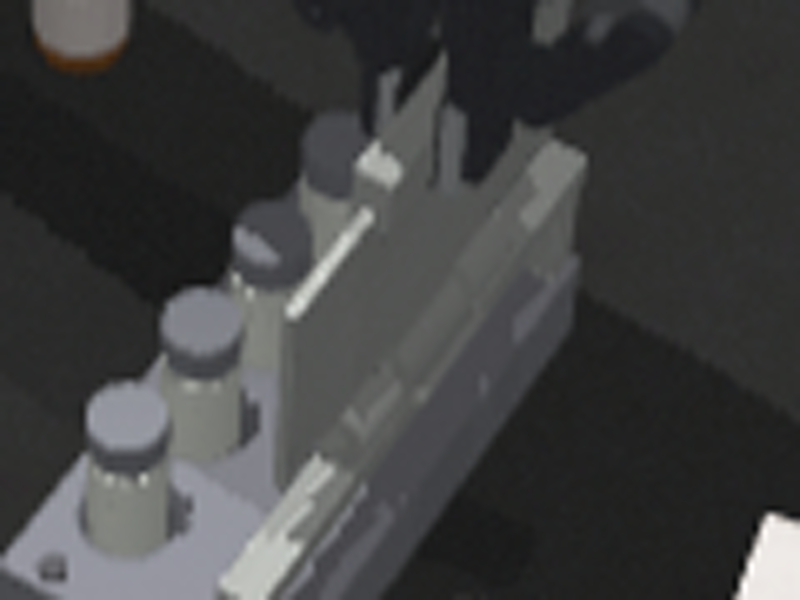

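The knuckle is seated symmetrically, with no side force or torque. I'll ease the downward push a little, then hand in.

>>> step_arm([
  {"jaw": -0.95,"linear": [0,0,-0.01],"rotation": [0,0,0]},
  {"jaw": -0.95,"linear": [0,0,-0.01],"rotation": [0,0,0]},
  {"jaw": -0.95,"linear": [0,0,-0.01],"rotation": [0,0,0]},
  {"jaw": -0.95,"linear": [0,0,-0.01],"rotation": [0,0,0]},
  {"jaw": -0.95,"linear": [0,0,-0.01],"rotation": [0,0,0]},
])

```text
time: 16.9
eef_pos: [0.5748, 0.0249, 0.1892]
tcp_rot: [-2.131, -2.309, -0.0]
force: [0.2, -0.1, 6.2]
opening: 0.127
gripper_force: 79.7
```

```bash
python3 -c "
from h import *
print(manip.sign_off())"
```

```text
the job is handed in; nothing more can be done
None
```

I handed the job in at about 17 s; no verdict came back. The spare vial is home in pocket2 and released, and the plate is held upright with its knuckle resting lightly in the cradle (about 8 N, no side force).

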